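Clamp a block in the drilling cradle with its draw latch

ROBOT

A 7-joint arm with a two-finger parallel gripper is mounted at the origin on a cart in front of the work surface, level with it; the furniture and walls round the work are solid. World frame = base frame: x ahead of the robot, y to its left, z up, the work surface at z = 0. Lengths are in m, angles in rad, forces in N, time in s.
With the tool pointing down it reaches from about 0.4 to 0.925 m from the base axis. Payload 4.1 kg.
Tool frame: the origin (TCP) lies between the finger pads; the fingertips stand arm.tcp_to_tips ahead of it and the grasp point (between the pads) is the TCP (arm.tcp_to_tips is the distance from the TCP to the fingertips, in m); z points along the fingers, y is the line along which they close (so a half turn about z gives the same grasp; the last joint's range is limited). The gripper opens to 85 mm and grips with 20 to 120 N. Pads are 22 mm wide; open, the fingers measure 114 mm over their backs; the gripper's body (76 mm by 85 mm) begins 54 mm behind the grasp point. The pads swing forward as they close: fully open they stand 13 mm farther back than shut.
Start: joints at [-0.099, 0.398, 0.045, 1.537, -0.019, 1.207, -0.051], TCP at [0.65, 0, 0.25] pointing down, gripper open.
Joint ranges: [-2.82, 2.82], [-0.49, 2.23], [-1.37, 1.46], [0, 2.46], [-1.36, 4.5], [0.23, 2], [-2.94, 2.94]. Speed limits (rad/s): [2.57, 2.57, 3.14, 3.14, 3.14, 3.14, 3.14].

INTERFACE

Orientations are given as a 3x3 rotation matrix whose columns are the frame's x, y, z axes.
In Python, from plant import arm, eyes gives the robot as it stands.
- The arm moves only by the tool move_arm, never from a script. Its argument "plan" is a list of rows, each a list of 3 entries, a list of its own where there are three numbers: the shift along the tool's x, y, z in m, then the turn, a rotation vector about the tool's x, y, z in rad, then the finger opening in m, from 0 to 0.0854. A call has exactly 10 rows; each row shifts and turns the commanded pose from where the row before left it, along the tool's axes as they then stand; what a row does not reach is not made up. A row lasts 1/8 s, in which the tool goes at most 62.5 mm and 10.7 degrees, less where a joint would pass 70% of its speed; a pose out of reach is approached as far as the arm can. A call is refused whole if a number of a shift passes 0.0625 or a number of a turn 0.188, either way. A call with a gripper value outside its range is refused whole. The fingers move at their own pace and stop on an object; the grip force is fixed at half the most. Time passes only in rows, so rows that do not move let the fingers close, or fill a call up. It gives the time, the measured TCP pose, the force, the opening and the grip force at its end, in the units of the state.
- arm.read_state(): the state, without advancing time (a new reading comes with each control period).
- eyes.camera(name): name is "scene" or "side" or "wrist"; returns a dict with "img" (400x640x3 uint8, red, green, blue), "depth" (400x640 float32, m along the optical axis (not along the pixel's ray), 0 where there is no reading), "fov_y" (degrees; the focal length in pixels is half the picture's height over the tangent of half this angle, whatever the lens; pixels are square), "cx", "cy" (the principal point, pixels), "rvec" (rotation vector, rad) and "tvec" (3), from world to camera coordinates, as OpenCV has them. Camera axes: x right, y down, z forward; pixel columns grow to the right and rows downward; lengths in m; the calibration is good to about 2 mm. A picture is of the moment at which its call begins.
- arm.hand_in(): hands the job in; it is judged then, once.
The state is a dict: "time_s": time; "q": joint angles; "dq": joint speeds; "effort": joint torques, N m; "position": TCP position; "tcp_rot": TCP orientation; "force": force on the tool from outside, world axes, zero at the start; "torque": the same for the moment, N m; "finger_gap": finger opening in m; "grasp_force": force on a finger pad.
Only numpy, scipy, OpenCV 4.12 (cv2) and the standard library are available. Lean on these libraries where they do the work, as an engineer would, in place of code of your own. Each camera call takes 0.05 s, during which the arm holds its last target. There are 200 camera calls.

TASK

Clamp the hardwood block in the drilling cradle, ready for drilling: lay it flat and lengthwise in the channel between the stop and the loose jaw, push the jaw up so that the block is home against the stop, swing the latch's wire loop over and hook it behind the catch on the jaw's back, then throw the lever back and down until it snaps over centre and the loop is tight. The hardwood block is the shortest and darkest of the wooden blocks on the bench; leave the paler offcut, glue bottle, screw tin and tape measure where they are.

Things in the scene. Friction and masses are not known exactly. Their poses are not given: they have to be found in the camera images.
- cradle: Drilling cradle, fixed: plywood board 130 (x) x 325 (y) x 18 mm. Origin: centre of its underside, on the bench; +y runs along the channel from the latch end to the jaw end, z up. Guide strips (tops 28 mm over the bench, y = -40 to past +160 mm) form a channel 60 mm wide, centred on x = 0, its floor 18 mm over the bench.
- stop_face (a point): Foot of the stop's working face, on the channel floor at the cradle's x = 0, y = -42.5 mm. The stop is a fixed dark wooden block 56 mm wide, 22 mm long, its top 56 mm over the bench; the face looks to +y, the latch is behind it.
- latch_pivot (a point): The lever's hinge axis (it runs along the cradle's x), on the centre line at y = -87.5 mm, 38 mm above the bench. Fixed on the cradle.
- block_center (a point): Centre of the hardwood block, 50 (own x) x 85 (own y) x 40 mm (z), 0.13 kg, plain darker brown, lying flat on the bench on one side of the cradle. It is to lie with its 85 mm along the channel, its centre then at the cradle's origin in x and y and 38 mm above the bench. A loop arm passes along each side of it, 34 mm off the centre line.
- jaw: Loose jaw, dark wood, 54 mm wide, 0.16 kg, slides freely along the channel. Origin: middle of the lower edge of its cork face, on the channel floor; +y points away from the stop. Tall part 30 mm long (y), 30 mm high, lower than the block; behind it a foot 16 mm high runs back to y = +64 mm. It starts 18 to 45 mm beyond its clamping place, where its face is at the cradle's y = +42.5 mm.
- catch (a point): On the jaw: where the middle of the loop's bar sits when hooked, 37 mm behind the working face, 19 mm above the channel floor. The steel catch, 32 mm wide on the tall part's back, has a nib just above (25 to 30 mm over the channel floor, tip 3 mm farther back than this point). The bar comes down behind the nib onto the foot, then the lever draws it in under the nib.
- bail: The loop: a U of 6 mm steel wire, 80 mm wide over all, whose two arms (68 mm clear between them) run from the lever's cross shaft to the bar. The arms are spring-loaded and stretch up to 12 mm at 6 N per mm.
- loop_bar (a point): Middle of the straight bar at the loop's far end, which must go behind the catch. The bar lies 185.5 mm from the loop's shaft.
- loop (a joint): Angle of the loop to the lever, rad. The loop's slope above the cradle's +y direction is this minus the lever's value: 1.57 upright, 0 level towards the jaw. It begins at its limit 3.75, leaning back by its weight; pushed past upright it falls forward. With the lever at 1.45 or more and the jaw up to the block, the bar lands on the jaw's foot, clear behind the nib; with the lever lower it lands short.
- lever (a joint): Angle of the latch lever, rad. 0 is shut: the handle lies back to the cradle's -y, rising 0.14 rad from level. 1.43 is upright, more leans to the jaw; limit 2.3. Starts at 1.5 to 1.8, stays where left (friction 0.45 N m). The loop's shaft is on the lever, 24 mm from the pivot, 0.35 rad below the handle's line. The last 0.6 rad stretch the loop (under 10 N at the grip); below 0.2 it is over centre.
- lever_grip (a point): Middle of the lever's round rubber grip (17 mm thick), 70 mm from the pivot; the handle ends 93 mm from the pivot.
- well_offcut: Bystander: paler wooden offcut 60 x 120 x 28 mm, flatter and longer than the hardwood block, lying on the other side of the cradle; the two may change sides. Origin: centre of its underside. Leave alone.
- glue_bottle: Bystander: glue bottle, 66 mm across and 180 mm high, standing. Origin: centre of its foot. Leave alone.
- screw_tin: Bystander: open tin of screws, 86 mm across, 55 mm high. Origin: centre of its foot. Leave alone.
- tape_measure: Bystander: tape measure 38 x 86 x 70 mm, standing on edge. Origin: centre of its underside. Leave alone.
Mind the look-alikes: they are no part of the job. Leave any blue look-alike of the jaw alone.

How it is judged:
By the outcome, as a careful person would: the job done as asked, in the order asked, and still so for the second after the job is handed in, with the robot touching nothing.
It also fails if it takes over 70 s, if anything falls off the work surface, if the arm or the gripper's body presses on something with over 40 N, if the wrist force passes 120 N, or if a joint passes its speed limit or range.

## Working session

There is one attempt and no reset: what is moved stays moved. The work goes in short steps, Python scripts to look and compute and a tool call to move; the robot and the scene stay as the last step left them, time stands still between calls to the robot, and variables do not carry over. Pictures are saved under pics/ and viewed, at most 10 in all, crops included, and the job is handed in when it is done.

Besides the shell and the picture viewer there is one more tool, called as name(argument=value, ...) on one line, values as JSON. move_arm: Moves the arm, as the interface text tells. Its arguments: {"type":"object","properties":{"plan":{"type":"array","items":{"type":"array"}}},"required":["plan"]}

```bash
ls; mkdir -p pics; cat > h.py <<'E'
import numpy as np, cv2
from plant import arm, eyes
def cam(n):
    c=eyes.camera(n); R=cv2.Rodrigues(np.array(c['rvec'],float))[0]; t=np.array(c['tvec'],float).ravel()
    f=200/np.tan(np.radians(c['fov_y'])/2)
    c.update(R=R,t=t,f=f); return c
def cloud(c):
    d=c['depth']; v,u=np.mgrid[:400,:640]
    P=np.stack([(u-c['cx'])/c['f']*d,(v-c['cy'])/c['f']*d,d],-1)
    W=(P-c['t'])@c['R']; W[d==0]=np.nan; return W
def proj(c,p):
    q=c['R']@np.array(p)+c['t']; return q[:2]/q[2]*c['f']+[c['cx'],c['cy']]
def save(c,n): cv2.imwrite('pics/'+n,cv2.cvtColor(c['img'],cv2.COLOR_RGB2BGR))
E
python3 - <<'E'
from h import *
print(arm.tcp_to_tips)
for n in ['scene','side','wrist']:
    c=cam(n); save(c,n+'0.png'); np.savez('/tmp/'+n,img=c['img'],W=cloud(c)); print(n,-c['R'].T@c['t'],c['R'][2])
a=np.vstack([cv2.imread('pics/scene0.png')]); 
E
```

```text
pics
0.019
scene [0.06720403 0.78730881 0.95938171] [ 0.35405598 -0.61394663 -0.70548841]
side [ 0.13333876 -0.8296694   0.42877281] [ 0.41121732  0.83082241 -0.37501258]
wrist [0.64795112 0.07465378 0.37245589] [-0.00132902 -0.29093677 -0.95674136]
```

View pics/scene0.png

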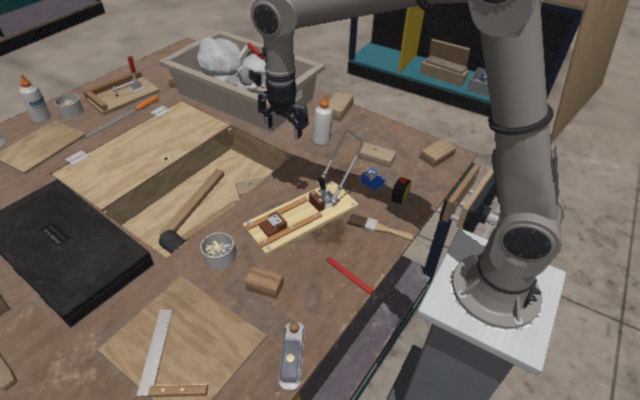

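View pics/side0.png

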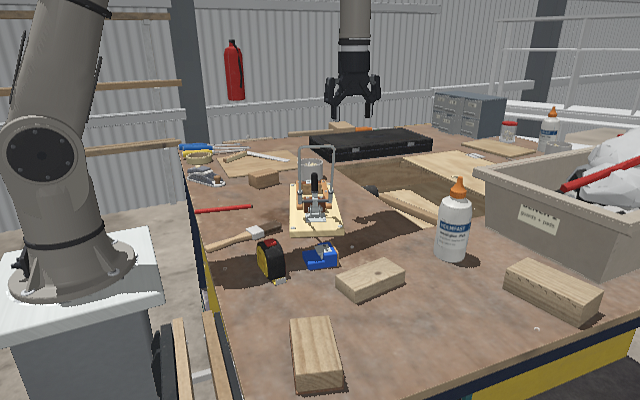

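The scene view shows the cradle at (250–355, 190–248): stop at (318,198), jaw at (273,222), loop leaning back at (345,155). The darker short block is at (264,282), and the paler pieces are at (375,153) and elsewhere. The side view looks along the cradle from the latch end.

```bash
python3 - <<'E'
from h import *
z=np.load('/tmp/scene.npz'); W=z['W']; img=z['img']
for u,v in [(264,275),(273,222),(318,197),(255,240),(350,195),(375,150),(218,245),(400,190),(322,180),(372,178)]: print(u,v,W[v,u].round(3),img[v,u])
hsv=cv2.cvtColor(img,cv2.COLOR_RGB2HSV)
def rect(m,name):
    p=W[m][:,:2]; r=cv2.minAreaRect((p*1000).astype(np.float32)); print(name,m.sum(),np.round(r[0],1),np.round(r[1],1),round(r[2],2), 'z',np.nanmedian(W[m][:,2]).round(4))
v,u=np.mgrid[:400,:640]
# block top
m=(abs(W[...,2]-.04)<.004)&(u>235)&(u<295)&(v>255)&(v<305); rect(m,'block')
# cradle board: floor and strips
m=(W[...,2]>.012)&(W[...,2]<.032)&(u>235)&(u<365)&(v>175)&(v<255); rect(m,'cradle')
m2=m&(abs(W[...,2]-.018)<.003); rect(m2,'board')
m=(abs(W[...,2]-.056)<.005)&(u>300)&(u<330)&(v>180)&(v<212); rect(m,'stop')
m=(abs(W[...,2]-.048)<.004)&(u>255)&(u<295)&(v>205)&(v<240); rect(m,'jaw')
crop=cv2.resize(img[120:320,200:420],None,fx=3.5,fy=3,interpolation=cv2.INTER_CUBIC); cv2.imwrite('pics/c1.png',crop[...,::-1])
E
```

```text
264 275 [0.514 0.297 0.04 ] [135 106  80]
273 222 [0.595 0.144 0.048] [167 171 171]
318 197 [0.535 0.001 0.057] [110  72  52]
255 240 [0.617 0.201 0.014] [163 145 111]
350 195 [ 0.482 -0.106  0.004] [144 123 102]
375 150 [ 0.503 -0.32   0.03 ] [153 136 117]
218 245 [0.672 0.286 0.046] [201 195 167]
400 190 [ 0.343 -0.159  0.053] [21 20 19]
322 180 [ 0.527 -0.008  0.122] [25 23 24]
372 178 [ 0.449 -0.188  0.028] [84 87 91]
block 561 [508.3 304.7] [86.3 51.8] 13.73 z 0.0404
cradle 3068 [538.6  26.8] [406.4 209.1] 51.39 z 0.0192
board 1823 [538.   27.6] [404.6 207.3] 51.39 z 0.0182
stop 125 [535.4  -9.7] [49.4 59.5] 73.64 z 0.0564
jaw 190 [592.8 129.9] [40.7 55.3] 66.81 z 0.0486
```

View pics/wrist0.png

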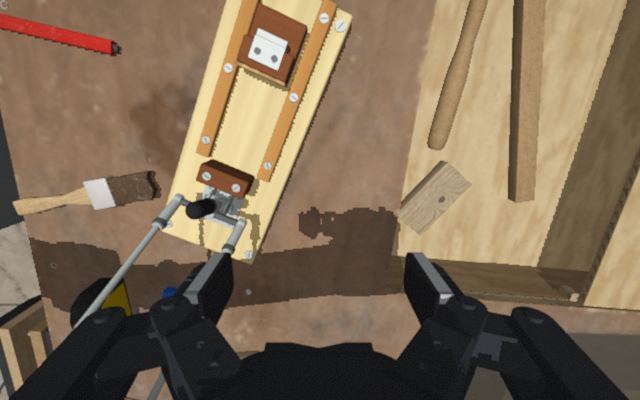

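The wrist view shows the cradle clearly: board from (165,235) to (350,15), stop at (225,178), jaw catch at (267,50), lever grip black at (200,208). I'll fit the board and stop here.

```bash
cat >> h.py <<'E'
def rect(W,m,name,clean=True):
    m=m.astype(np.uint8)
    if clean:
        m=cv2.morphologyEx(m,cv2.MORPH_OPEN,np.ones((3,3)))
        n,l,s,_=cv2.connectedComponentsWithStats(m)
        if n<2: print(name,'none'); return
        m=(l==1+np.argmax(s[1:,4]))
    m=m>0
    p=W[m][:,:2]; r=cv2.minAreaRect((p*1000).astype(np.float32)); print(name,m.sum(),np.round(r[0],1),np.round(r[1],1),round(r[2],2),'z',np.nanmedian(W[m][:,2]).round(4))
E
python3 - <<'E'
from h import *
z=np.load('/tmp/wrist.npz'); W=z['W']; img=z['img']
v,u=np.mgrid[:400,:640]; Z=W[...,2]
roi=(u>150)&(u<370)&(v<270)
rect(W,roi&(abs(Z-.018)<.006)&(img[...,0]>140),'board')
rect(W,roi&(abs(Z-.056)<.005)&(v>130)&(v<220),'stop')
rect(W,roi&(abs(Z-.048)<.004)&(v<100),'jaw')
s=np.load('/tmp/scene.npz'); 
H=cv2.cvtColor(img,cv2.COLOR_RGB2HSV)
for n in ['L','R']:
  for y in (0.03,0.06,.09,.12):
    m=roi&(abs(Z-.028)<.004)&(abs(W[...,1]-y)<.004)&(H[...,1]>130)
    x=np.sort(W[m][:,0]); 
    g=np.where(np.diff(x)>.02)[0]
    print(y,x[0].round(4),[ (x[i].round(4),x[i+1].round(4)) for i in g],x[-1].round(4))
  break
m=(Z>.06)&(Z<.135)&(img.max(-1)<60)&(u>150)&(u<240)&(v>180)&(v<240)
print('grip',m.sum(),np.nanmean(W[m],0), np.nanmin(W[m],0),np.nanmax(W[m],0))
# sanity: points in loop (scene)
S=s['W'];si=s['img'];vv,uu=np.mgrid[:400,:640]
m=(S[...,2]>.06)&(uu>318)&(uu<365)&(vv>125)&(vv<200)
P=S[m];o=np.argsort(-P[:,2]);print(P[o[:12]].round(3))
E
```

```text
board 8302 [546.9  61.3] [246.2  94.4] 66.63 z 0.0176
stop 983 [5.407e+02 5.000e-01] [21.9 55.6] 66.87 z 0.0554
jaw 2078 [594.9 129.6] [40.  54.3] 66.57 z 0.0479
0.03 0.5053 [(np.float64(0.5217), np.float64(0.585))] 0.6038
0.06 0.5152 [(np.float64(0.5351), np.float64(0.598))] 0.6166
0.09 0.5288 [(np.float64(0.548), np.float64(0.6103))] 0.6296
0.12 0.5404 [(np.float64(0.5603), np.float64(0.6193))] 0.6419
grip 446 [ 0.53700143 -0.01159316  0.11218807] [ 0.48942073 -0.0365374   0.06047726] [ 0.54367995 -0.00307616  0.12775243]
[[ 0.468 -0.108  0.229]
 [ 0.463 -0.106  0.229]
 [ 0.479 -0.113  0.228]
 [ 0.514 -0.125  0.228]
 [ 0.466 -0.106  0.227]
 [ 0.489 -0.119  0.227]
 [ 0.46  -0.105  0.227]
 [ 0.471 -0.109  0.227]
 [ 0.484 -0.117  0.227]
 [ 0.475 -0.112  0.227]
 [ 0.5   -0.123  0.227]
 [ 0.487 -0.116  0.226]]
```

```bash
cat >> h.py <<'E'
O=np.array([.5616,.0497]); A=np.radians(67.0)
YC=np.array([np.cos(A),np.sin(A)]); XC=np.array([YC[1],-YC[0]])
def w(x,y,z): p=O+x*XC+y*YC; return np.array([*p,z])   # cradle->world
def c_(p): d=np.array(p[:2])-O; return np.array([d@XC,d@YC,p[2]])
def delta(target,ydir=None,pos=None):
    "ydir: world angle (deg) of tool y. prints turn about tool z first, then shift in tool axes after turn"
    s=arm.read_state(); R=np.array(s['tcp_rot']); p=np.array(s['position'])
    out={}
    if ydir is not None:
        cur=np.arctan2(R[1,1],R[0,1]); d=np.radians(ydir)-cur
        d=(d+np.pi/2)%np.pi-np.pi/2   # half-turn symmetric
        turn=-d; 
        yd=cur+d; y=np.array([np.cos(yd),np.sin(yd),0]); Rn=np.stack([np.cross(y,[0,0,-1]),y,[0,0,-1]],1)
        # small levelling included
        rv=cv2.Rodrigues(R.T@Rn)[0].ravel(); print('turn rv',rv.round(4)); R=Rn
    print('shift tool',(R.T@(np.array(target)-p)).round(4),'t',round(s['time_s'],2),'gap',round(s['finger_gap'],4))
def st():
    s=arm.read_state(); R=np.array(s['tcp_rot'])
    print('t',round(s['time_s'],2),'pos',np.round(s['position'],4),'cradle',c_(s['position']).round(4),'F',np.round(s['force'],1),'gap',round(s['finger_gap'],4),'gf',round(s['grasp_force'],1),'q7',round(s['q'][6],2),'R',R.round(3).tolist())
E
python3 - <<'E'
from h import *
st()
delta([.508,.305,.15],103.7)
E
```

```text
t 0.15 pos [0.6495 0.     0.2495] cradle [ 0.1004 -0.0114  0.2495] F [-0.4 -0.3 -0.1] gap 0.0855 gf 0.0 q7 -0.05 R [[-0.0, 1.0, -0.002], [1.0, 0.0, -0.0], [-0.0, -0.002, -1.0]]
turn rv [-1.2000e-03  1.1000e-03  1.3318e+00]
shift tool [-0.0653 -0.3298  0.0995] t 0.15 gap 0.0855
```

move_arm(plan=[[[0.051, -0.0235, 0.01], [0, 0, 0], 0.0854], [[0.051, -0.0235, 0.01], [0, 0, 0], 0.0854], [[0.051, -0.0235, 0.01], [0, 0, 0], 0.0854], [[0.051, -0.0235, 0.01], [0, 0, 0], 0.0854], [[0.051, -0.0235, 0.01], [0, 0, 0], 0.0854], [[0.05, -0.0235, 0], [0, 0, 0], 0.0854], [[0, 0, 0], [0, 0, 0.18], 0.0854], [[0, 0, 0], [0, 0, 0.18], 0.0854], [[0, 0, 0], [0, 0, 0.18], 0.0854], [[0, 0, 0], [0, 0, 0.18], 0.0854]])

```text
time_s: 1.4
position: [0.5088, 0.3049, 0.2]
tcp_rot: [[0.664, 0.748, -0.0], [0.748, -0.664, -0.0], [-0.001, -0.0, -1.0]]
force: [-1.0, 0.4, -0.2]
finger_gap: 0.0857
grasp_force: 0.0
```

move_arm(plan=[[[0, 0, 0], [0, 0, 0.18], 0.0854], [[0, 0, 0], [0, 0, 0.18], 0.0854], [[0, 0, 0], [0, 0, 0.18], 0.0854], [[0, 0, 0], [0, 0, 0.072], 0.0854], [[0, 0, 0], [0, 0, 0], 0.0854], [[0, 0, 0], [0, 0, 0], 0.0854], [[0, 0, 0], [0, 0, 0], 0.0854], [[0, 0, 0], [0, 0, 0], 0.0854], [[0, 0, 0], [0, 0, 0], 0.0854], [[0, 0, 0], [0, 0, 0], 0.0854]])

```text
time_s: 2.65
position: [0.509, 0.305, 0.2003]
tcp_rot: [[0.972, 0.237, 0.0], [0.237, -0.972, 0.0], [0.0, 0.0, -1.0]]
force: [-0.0, 0.3, -0.4]
finger_gap: 0.0852
grasp_force: 0.0
```

```bash
python3 - <<'E'
from h import *
st()
c=cam('wrist'); save(c,'w1.png'); W=cloud(c)
m=(abs(W[...,2]-.04)<.005)&(np.hypot(W[...,0]-.508,W[...,1]-.305)<.065)
rect(W,m,'block')
delta([.508,.305,.032],103.7)
E
```

```text
t 2.65 pos [0.509  0.305  0.2003] cradle [-0.1481  0.2145  0.2003] F [-0.   0.3 -0.4] gap 0.0852 gf 0.0 q7 -1.9 R [[0.972, 0.237, 0.0], [0.237, -0.972, 0.0], [0.0, 0.0, -1.0]]
block 4086 [509.8 304.6] [85.1 50. ] 12.76 z 0.0395
turn rv [ 0.     -0.0002 -0.0002]
shift tool [-0.001  -0.0002  0.1683] t 2.7 gap 0.085
```

move_arm(plan=[[[0.001, 0, 0.04], [0, 0, 0.014], 0.0854], [[0, 0, 0.04], [0, 0, 0], 0.0854], [[0, 0, 0.035], [0, 0, 0], 0.0854], [[0, 0, 0.03], [0, 0, 0], 0.0854], [[0, 0, 0.023], [0, 0, 0], 0.0854], [[0, 0, 0], [0, 0, 0], 0.0854], [[0, 0, 0], [0, 0, 0], 0.04], [[0, 0, 0], [0, 0, 0], 0.04], [[0, 0, 0], [0, 0, 0], 0.04], [[0, 0, 0], [0, 0, 0], 0.04]])

```text
time_s: 3.95
position: [0.5112, 0.3059, 0.034]
tcp_rot: [[0.975, 0.223, 0.003], [0.223, -0.975, 0.002], [0.003, -0.001, -1.0]]
force: [0.5, -0.5, 6.4]
finger_gap: 0.0492
grasp_force: 65.0
```

```bash
python3 - <<'E'
from h import *
st(); delta(w(0,.006,.15),-23)
E
```

```text
t 3.95 pos [0.5112 0.3059 0.034 ] cradle [-0.1465  0.2162  0.034 ] F [ 0.5 -0.5  6.4] gap 0.0492 gf 65.0 q7 -1.88 R [[0.975, 0.223, 0.003], [0.223, -0.975, 0.002], [0.003, -0.001, -1.0]]
turn rv [ 5.000e-04 -3.300e-03 -9.445e-01]
shift tool [-0.2102  0.1465 -0.116 ] t 3.95 gap 0.0492
```

move_arm(plan=[[[0, 0, -0.03], [0, 0, 0], 0.04], [[0, 0, -0.04], [0, 0, 0], 0.04], [[0, 0, -0.046], [0, 0, 0], 0.04], [[0, 0, 0], [0, 0, -0.18], 0.04], [[0, 0, 0], [0, 0, -0.18], 0.04], [[0, 0, 0], [0, 0, -0.18], 0.04], [[0, 0, 0], [0, 0, -0.18], 0.04], [[0, 0, 0], [0, 0, -0.18], 0.04], [[0, 0, 0], [0, 0, -0.044], 0.04], [[0, 0, 0], [0, 0, 0], 0.04]])

```text
time_s: 5.2
position: [0.5096, 0.3049, 0.148]
tcp_rot: [[0.392, 0.92, -0.001], [0.92, -0.392, -0.0], [-0.001, -0.0, -1.0]]
force: [0.4, 0.1, -1.7]
finger_gap: 0.0491
grasp_force: 64.2
```

move_arm(plan=[[[-0.035, 0.0245, 0], [0, 0, 0], 0.04], [[-0.035, 0.0245, 0], [0, 0, 0], 0.04], [[-0.035, 0.0245, 0], [0, 0, 0], 0.04], [[-0.035, 0.0245, 0], [0, 0, 0], 0.04], [[-0.035, 0.0245, 0], [0, 0, 0], 0.04], [[-0.035, 0.024, 0], [0, 0, 0], 0.04], [[0, 0, 0], [0, 0, 0], 0.04], [[0, 0, 0], [0, 0, 0], 0.04], [[0, 0, 0], [0, 0, 0], 0.04], [[0, 0, 0], [0, 0, 0], 0.04]])

```text
time_s: 6.45
position: [0.5625, 0.0561, 0.1483]
tcp_rot: [[0.389, 0.921, 0.0], [0.921, -0.389, 0.0], [0.0, -0.0, -1.0]]
force: [-0.2, 0.2, -2.0]
finger_gap: 0.0492
grasp_force: 64.2
```

```bash
python3 - <<'E'
from h import *
st(); delta(w(0,.006,.053),-23)
c=cam('wrist'); save(c,'w2.png'); W=cloud(c); H=cv2.cvtColor(c['img'],cv2.COLOR_RGB2HSV)
v,u=np.mgrid[:400,:640]; Z=W[...,2]
C=np.stack([(W[...,0]-O[0])*XC[0]+(W[...,1]-O[1])*XC[1],(W[...,0]-O[0])*YC[0]+(W[...,1]-O[1])*YC[1]],-1)
for y in (.02,.05,.08,.11,.14):
    m=(abs(Z-.028)<.004)&(abs(C[...,1]-y)<.004)&(abs(C[...,0])<.06)&(H[...,1]>120)
    x=np.sort(C[m][:,0]); g=np.where(np.diff(x)>.02)[0]
    print(y,len(x),[(x[i].round(4),x[i+1].round(4)) for i in g])
rect(W,(abs(Z-.048)<.004)&(abs(C[...,0])<.05)&(abs(C[...,1]-.09)<.06),'jaw')
m=(Z>.09)&(Z<.16)&(abs(C[...,0])<.06)&(C[...,1]>-.06)&(C[...,1]<.07)
print('held',m.sum()); rect(W,(abs(Z-.156)<.006),'blk') 
E
```

```text
t 6.45 pos [0.5625 0.0561 0.1483] cradle [-0.0017  0.0062  0.1483] F [-0.2  0.2 -2. ] gap 0.0492 gf 64.2 q7 -0.56 R [[0.389, 0.921, 0.0], [0.921, -0.389, 0.0], [0.0, -0.0, -1.0]]
turn rv [-0.0001 -0.0004  0.0016]
shift tool [-0.0002  0.0017  0.0953] t 6.45 gap 0.0492
0.02 28 []
0.05 358 [(np.float64(-0.0301), np.float64(0.0299))]
0.08 411 [(np.float64(-0.0299), np.float64(0.03))]
0.11 487 []
0.14 380 [(np.float64(-0.0295), np.float64(0.0303))]
jaw 3807 [594.6 129.5] [39.5 54. ] 67.0 z 0.0478
held 19633
blk 17691 [562.   58.8] [80.8 76.3] 67.2 z 0.1537
```

View pics/w2.png

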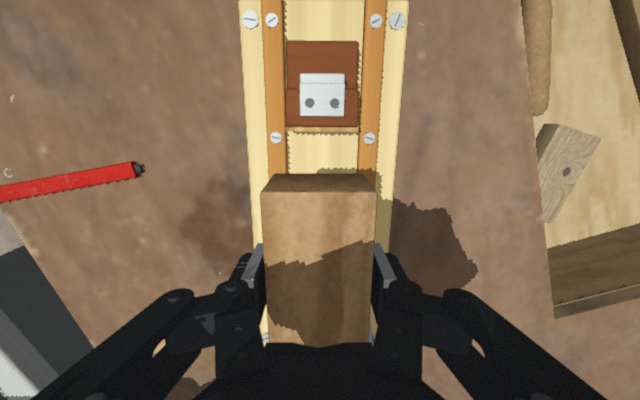

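The block is held squarely over the channel, in line with it; the jaw is at (322,85) and the strips at (275–370). Lowering it and releasing.

move_arm(plan=[[[0, 0.0017, 0.03], [0, 0, 0], 0.04], [[0, 0, 0.03], [0, 0, 0], 0.04], [[0, 0, 0.02], [0, 0, 0], 0.04], [[0, 0, 0.009], [0, 0, 0], 0.04], [[0, 0, 0.006], [0, 0, 0], 0.04], [[0, 0, 0], [0, 0, 0], 0.04], [[0, 0, 0], [0, 0, 0], 0.04], [[0, 0, 0], [0, 0, 0], 0.065], [[0, 0, 0], [0, 0, 0], 0.065], [[0, 0, 0], [0, 0, 0], 0.065]])

```text
time_s: 7.75
position: [0.5645, 0.054, 0.0537]
tcp_rot: [[0.391, 0.92, 0.001], [0.92, -0.391, 0.0], [0.0, 0.001, -1.0]]
force: [0.3, 0.2, 0.3]
finger_gap: 0.0648
grasp_force: 0.0
```

```bash
python3 - <<'E'
from h import *
st(); delta(w(0,.165,.15),67)
delta(w(0,.165,.15))
E
```

```text
t 7.75 pos [0.5645 0.054  0.0537] cradle [0.001  0.0051 0.0537] F [0.3 0.2 0.3] gap 0.0648 gf 0.0 q7 -0.55 R [[0.391, 0.92, 0.001], [0.92, -0.391, 0.0], [0.0, 0.001, -1.0]]
turn rv [ 2.0000e-04 -9.0000e-04  1.5702e+00]
shift tool [-0.001  -0.1599 -0.0963] t 7.75 gap 0.0648
shift tool [ 0.1599 -0.001  -0.0962] t 7.75 gap 0.0648
```

move_arm(plan=[[[0, 0, -0.03], [0, 0, 0], 0.065], [[0, 0, -0.045], [0, 0, 0], 0.065], [[0.04, 0, -0.015], [0, 0, 0], 0.0], [[0.055, 0, 0], [0, 0, 0], 0.0], [[0.055, 0, 0], [0, 0, 0], 0.0], [[0, -0.001, 0], [0, 0, 0], 0.0], [[0, 0, 0], [0, 0, 0], 0.0], [[0, 0, 0.04], [0, 0, 0], 0.0], [[0, 0, 0.04], [0, 0, 0], 0.0], [[0, 0, 0], [0, 0, 0], 0.0]])

```text
time_s: 9.0
position: [0.6191, 0.1891, 0.0602]
tcp_rot: [[0.394, 0.919, -0.007], [0.919, -0.394, -0.004], [-0.006, -0.005, -1.0]]
force: [-0.2, -0.2, 0.1]
finger_gap: 0.0001
grasp_force: 0.0
```

```bash
cat > look.py <<'E'
from h import *
import sys
st(); delta(w(0,.155,.043),-23)
c=cam(sys.argv[1]); save(c,sys.argv[2]); W=cloud(c); Z=W[...,2]
Cx=(W[...,0]-O[0])*XC[0]+(W[...,1]-O[1])*XC[1];Cy=(W[...,0]-O[0])*YC[0]+(W[...,1]-O[1])*YC[1]
def r(n,m):
    m=cv2.morphologyEx(m.astype(np.uint8),cv2.MORPH_OPEN,np.ones((3,3)))>0
    if m.sum()>20: q=cv2.minAreaRect((np.stack([Cx[m],Cy[m]],1)*1000).astype(np.float32)); print(n,m.sum(),np.round(q[0],1),np.round(q[1],1),round(q[2],1),np.median(Z[m]).round(4))
r('block',(abs(Z-.058)<.003)&(abs(Cx)<.035)&(abs(Cy)<.055)&(Cy>-.0415))
r('stop',(abs(Z-.056)<.004)&(abs(Cx)<.035)&(Cy<-.0425)&(Cy>-.066))
r('jaw',(abs(Z-.048)<.004)&(abs(Cx)<.035)&(abs(Cy-.085)<.05))
m=(Z>.15)&(Z<.3)&(abs(Cx)<.06)&(Cy<-.1); print('loop',m.sum()); 
if m.sum()>5: i=np.where(m)[0]; k=Z[m]>np.nanmax(Z[m])-.008; print(np.stack([Cx[m][k],Cy[m][k],Z[m][k]],1).mean(0).round(4))
m=(Z>.085)&(Z<.135)&(abs(Cx)<.02)&(Cy<-.03)&(Cy>-.12)&(c['img'].max(-1)<70)
if m.sum()>5: print('grip',m.sum(),np.stack([Cx[m],Cy[m],Z[m]],1).mean(0).round(4),np.stack([Cx[m],Cy[m],Z[m]],1).min(0).round(4),np.stack([Cx[m],Cy[m],Z[m]],1).max(0).round(4))
E
python3 look.py scene s2.png; python3 look.py side d2.png
```

```text
t 9.0 pos [0.6191 0.1891 0.0602] cradle [-0.0015  0.1508  0.0602] F [-0.2 -0.2  0.1] gap 0.0001 gf 0.0 q7 -0.76 R [[0.394, 0.919, -0.007], [0.919, -0.394, -0.004], [-0.006, -0.005, -1.0]]
turn rv [-0.0051  0.0063 -0.0031]
shift tool [0.0042 0.0015 0.0172] t 9.0 gap 0.0001
block 232 [-3.9  5.9] [50.9 84.4] 2.0 0.0584
stop 72 [ -6.8 -54.2] [22.2 46.3] 87.5 0.056
jaw 173 [-3.3 85.8] [53.5 40.5] 0.2 0.0486
loop 167
[-0.0057 -0.1818  0.2249]
grip 53 [-0.007  -0.0662  0.1107] [-0.0128 -0.0743  0.0861] [ 0.001  -0.0592  0.1287]
t 9.05 pos [0.6212 0.1902 0.0627] cradle [-1.000e-04  1.526e-01  6.270e-02] F [ 0.2 -0.4 -0.2] gap 0.0005 gf 0.0 q7 -0.77 R [[0.393, 0.919, -0.002], [0.919, -0.393, -0.002], [-0.003, -0.001, -1.0]]
turn rv [-0.0015  0.0027 -0.0027]
shift tool [0.0024 0.0001 0.0197] t 9.05 gap 0.0005
block 139 [2.4 4.7] [87.7 47.8] 87.8 0.0591
stop 45 [  1.5 -54.3] [16.5 51.3] 85.1 0.0572
jaw 27 [-13.2  87.2] [28.5 20.4] 13.1 0.0495
loop 248
[-0.     -0.1838  0.2239]
grip 125 [ 0.0009 -0.0757  0.1065] [-0.0068 -0.0843  0.085 ] [ 0.009  -0.0654  0.1295]
```

move_arm(plan=[[[0, 0, 0.02], [0, 0, 0], 0.0], [[0, 0, 0], [0, 0, 0], 0.0], [[-0.006, 0, 0], [0, 0, 0], 0.0], [[-0.006, 0, 0], [0, 0, 0], 0.0], [[-0.006, 0, 0], [0, 0, 0], 0.0], [[-0.005, 0, 0], [0, 0, 0], 0.0], [[-0.005, 0, 0], [0, 0, 0], 0.0], [[-0.004, 0, 0], [0, 0, 0], 0.0], [[-0.003, 0, 0], [0, 0, 0], 0.0], [[0, 0, 0], [0, 0, 0], 0.0]])

```text
time_s: 10.35
position: [0.6086, 0.1605, 0.0437]
tcp_rot: [[0.391, 0.92, 0.001], [0.92, -0.391, 0.0], [0.001, 0.001, -1.0]]
force: [0.3, 2.4, 1.7]
finger_gap: -0.0002
grasp_force: 1.3
```

```bash
python3 look.py scene s3.png
```

```text
t 10.35 pos [0.6086 0.1605 0.0437] cradle [0.     0.1204 0.0437] F [0.3 2.4 1.7] gap -0.0002 gf 1.3 q7 -0.72 R [[0.391, 0.92, 0.001], [0.92, -0.391, 0.0], [0.001, 0.001, -1.0]]
turn rv [ 0.0007 -0.0008 -0.0004]
shift tool [ 0.0346 -0.      0.0007] t 10.35 gap -0.0002
block 211 [-3.   3.6] [83.3 50.2] 88.6 0.0583
stop 87 [ -4.1 -54.2] [23.  53.9] 89.9 0.0557
jaw 154 [-3.  60.9] [55.1 37. ] 0.6 0.0484
loop 167
[-0.0045 -0.1818  0.2249]
grip 55 [-0.0072 -0.0668  0.1098] [-0.0122 -0.078   0.0858] [ 0.0024 -0.0594  0.1293]
```

move_arm(plan=[[[-0.002, 0, 0], [0, 0, 0], 0.0], [[-0.002, 0, 0], [0, 0, 0], 0.0], [[-0.002, 0, 0], [0, 0, 0], 0.0], [[0, 0, 0], [0, 0, 0], 0.0], [[0, 0, 0], [0, 0, 0], 0.0], [[0, 0, 0], [0, 0, 0], 0.0], [[0, 0, 0], [0, 0, 0], 0.0], [[0, 0, 0], [0, 0, 0], 0.0], [[0, 0, 0], [0, 0, 0], 0.0], [[0, 0, 0], [0, 0, 0], 0.0]])

```text
time_s: 11.65
position: [0.6074, 0.158, 0.0437]
tcp_rot: [[0.39, 0.921, 0.004], [0.921, -0.39, 0.004], [0.006, 0.002, -1.0]]
force: [4.7, 7.8, -1.2]
finger_gap: 0.0004
grasp_force: 4.2
```

move_arm(plan=[[[0.01, 0, 0], [0, 0, 0], 0.0], [[0.005, 0, -0.03], [0, 0, 0], 0.0], [[0, 0, -0.06], [0, 0, 0], 0.0], [[0, 0, -0.06], [0, 0, 0], 0.0], [[0, 0, -0.06], [0, 0, 0], 0.0], [[0, 0, -0.055], [0, 0, 0], 0.0], [[-0.05, 0, 0], [0, 0, 0], 0.0], [[-0.055, 0, 0], [0, 0, 0], 0.0], [[-0.055, 0, 0], [0, 0, 0], 0.0], [[-0.055, 0, 0], [0, 0, 0], 0.0]])

```text
time_s: 12.9
position: [0.5254, -0.0323, 0.3073]
tcp_rot: [[0.393, 0.92, -0.004], [0.92, -0.393, -0.002], [-0.003, -0.003, -1.0]]
force: [0.0, -0.9, 0.0]
finger_gap: -0.0001
grasp_force: 0.0
```

```bash
python3 - <<'E'
from h import *
st(); delta(w(0,-.215,.235),-23)
E
python3 look.py wrist w3.png
```

```text
t 12.9 pos [ 0.5254 -0.0323  0.3073] cradle [-0.0013 -0.0896  0.3073] F [ 0.  -0.9  0. ] gap -0.0001 gf 0.0 q7 -0.41 R [[0.393, 0.92, -0.004], [0.92, -0.393, -0.002], [-0.003, -0.003, -1.0]]
turn rv [-0.0028  0.0029 -0.002 ]
shift tool [-0.1254  0.0013  0.0723] t 12.9 gap -0.0001
t 12.9 pos [ 0.5254 -0.0323  0.3073] cradle [-0.0013 -0.0896  0.3073] F [ 0.  -0.9  0. ] gap -0.0001 gf 0.0 q7 -0.41 R [[0.393, 0.92, -0.004], [0.92, -0.393, -0.002], [-0.003, -0.003, -1.0]]
turn rv [-0.0028  0.0029 -0.002 ]
shift tool [0.2446 0.0013 0.2643] t 12.9 gap -0.0001
block 3047 [0.3 0. ] [49.8 83.1] 0.1 0.0577
stop 784 [ -0.7 -53.4] [21.6 54.8] 89.8 0.0556
jaw 1508 [-0.6 62.9] [38.5 53.8] 89.9 0.048
loop 652
[-0.003  -0.1844  0.2246]
grip 188 [-0.0007 -0.0665  0.1246] [-0.0079 -0.0767  0.1037] [ 0.0069 -0.0593  0.1291]
```

move_arm(plan=[[[-0.055, 0, 0], [0, 0, 0], 0.0], [[-0.055, 0, 0], [0, 0, 0], 0.0], [[-0.02, 0.001, 0], [0, 0, 0], 0.0], [[0, 0, 0], [0, 0, 0], 0.0], [[0, 0, 0.035], [0, 0, 0], 0.0], [[0, 0, 0.03], [0, 0, 0], 0.0], [[0, 0, 0], [0, 0, 0], 0.0], [[0, 0, 0], [0, 0, 0], 0.0], [[0, 0, 0], [0, 0, 0], 0.0], [[0, 0, 0], [0, 0, 0], 0.0]])

```text
time_s: 14.2
position: [0.4784, -0.1494, 0.2443]
tcp_rot: [[0.391, 0.92, 0.002], [0.92, -0.391, -0.0], [0.001, 0.002, -1.0]]
force: [-0.1, -0.5, 0.9]
finger_gap: -0.0001
grasp_force: 0.0
```

```bash
python3 look.py scene s4.png;python3 look.py side d4.png
```

```text
t 14.2 pos [ 0.4784 -0.1494  0.2443] cradle [ 0.0012 -0.2158  0.2443] F [-0.1 -0.5  0.9] gap -0.0001 gf 0.0 q7 -0.15 R [[0.391, 0.92, 0.002], [0.92, -0.391, -0.0], [0.001, 0.002, -1.0]]
turn rv [ 0.0019 -0.0005 -0.0003]
shift tool [ 0.3708 -0.0012  0.2013] t 14.2 gap -0.0001
block 235 [-2.1  0.9] [51.3 80.8] 1.5 0.0584
stop 78 [ -3.9 -54. ] [21.3 56.7] 83.8 0.0562
jaw 151 [-7.4 60.6] [47.3 41.5] 0.8 0.0484
loop 487
[-0.0045 -0.2081  0.2959]
grip 55 [-0.0071 -0.0664  0.1098] [-0.0126 -0.0752  0.0851] [ 0.0043 -0.0589  0.1287]
t 14.25 pos [ 0.4782 -0.1495  0.2441] cradle [ 0.001  -0.2159  0.2441] F [-0.8 -0.2  0.7] gap 0.0007 gf 0.0 q7 -0.15 R [[0.391, 0.92, 0.002], [0.92, -0.391, -0.0], [0.0, 0.001, -1.0]]
turn rv [ 0.0015 -0.0004 -0.0005]
shift tool [ 0.3709 -0.001   0.2011] t 14.25 gap 0.0007
block 127 [2.3 0.2] [83.6 48.1] 87.8 0.0592
stop 45 [  1.6 -54. ] [17.8 51.3] 84.8 0.0574
loop 1038
[ 0.0026 -0.2268  0.2959]
grip 116 [ 0.0012 -0.0756  0.1072] [-0.0064 -0.0844  0.0867] [ 0.009 -0.065  0.127]
```

move_arm(plan=[[[0, 0, 0.012], [0, 0, 0], 0.0], [[0.015, 0, 0], [0, 0, 0], 0.0], [[0.015, 0, 0], [0, 0, 0], 0.0], [[0.018, 0, 0], [0, 0, 0], 0.0], [[0.018, 0, 0], [0, 0, 0], 0.0], [[0.018, 0, 0], [0, 0, 0], 0.0], [[0.012, 0, 0], [0, 0, 0], 0.0], [[0.012, 0, 0], [0, 0, 0], 0.0], [[0.01, 0, 0], [0, 0, 0], 0.0], [[0.008, 0, 0], [0, 0, 0], 0.0]])

```text
time_s: 15.55
position: [0.5273, -0.033, 0.2313]
tcp_rot: [[0.391, 0.92, 0.0], [0.92, -0.391, -0.0], [-0.0, 0.0, -1.0]]
force: [0.4, -0.1, -0.3]
finger_gap: -0.0003
grasp_force: 0.0
```

```bash
cat > bar.py <<'E'
from h import *
import sys
st()
for n in sys.argv[1:]:
    c=cam(n); save(c,n+'_b.png'); W=cloud(c)
    Cx=(W[...,0]-O[0])*XC[0]+(W[...,1]-O[1])*XC[1];Cy=(W[...,0]-O[0])*YC[0]+(W[...,1]-O[1])*YC[1];Z=W[...,2]
    # arms: thin wire at |x| 34..40
    for s in (-1,1):
        m=(abs(Cx*s-.037)<.006)&(Z>.035)&(Z<.27)&(Cy>-.12)&(Cy<.12)&~((Z<.04)&(Cy<.0))
        if m.sum()>5:
            y,z=Cy[m],Z[m]; print(n,s,m.sum(),'y',y.min().round(3),y.max().round(3),'z at ymin/max',z[y.argmin()].round(3),z[y.argmax()].round(3),'zmax',z.max().round(3))
E
python3 bar.py scene side
```

```text
t 15.55 pos [ 0.5273 -0.033   0.2313] cradle [ 0.0007 -0.0895  0.2313] F [ 0.4 -0.1 -0.3] gap -0.0003 gf 0.0 q7 -0.39 R [[0.391, 0.92, 0.0], [0.92, -0.391, -0.0], [-0.0, 0.0, -1.0]]
scene -1 130 y -0.102 -0.055 z at ymin/max 0.264 0.041 zmax 0.269
scene 1 86 y -0.093 -0.075 z at ymin/max 0.102 0.243 zmax 0.268
side -1 239 y -0.1 -0.073 z at ymin/max 0.265 0.246 zmax 0.269
side 1 222 y -0.101 -0.072 z at ymin/max 0.266 0.249 zmax 0.27
```

move_arm(plan=[[[0.015, 0, 0], [0, 0, 0], 0.0], [[0.015, 0, 0], [0, 0, 0], 0.0], [[0, 0, 0], [0, 0, 0], 0.0], [[0, 0, 0], [0, 0, 0], 0.0], [[0, 0, 0], [0, 0, 0], 0.0], [[0, 0, 0], [0, 0, 0], 0.0], [[0, 0, 0], [0, 0, 0], 0.0], [[0, 0, 0], [0, 0, 0], 0.0], [[0, 0, 0], [0, 0, 0], 0.0], [[0, 0, 0], [0, 0, 0], 0.0]])

```text
time_s: 16.9
position: [0.5388, -0.0058, 0.2313]
tcp_rot: [[0.391, 0.92, 0.0], [0.92, -0.391, -0.0], [0.0, 0.0, -1.0]]
force: [0.1, 0.1, -0.4]
finger_gap: 0.0001
grasp_force: 0.0
```

```bash
python3 bar.py scene side; python3 look.py wrist w5.png; python3 - <<'E'
import cv2
a=cv2.imread('pics/scene_b.png')[170:270,230:370]; b=cv2.imread('pics/side_b.png')[130:250,260:370]
cv2.imwrite('pics/mix.png',cv2.hconcat([cv2.resize(a,(400,300)),cv2.resize(b,(400,300))]))
E
```

```text
t 16.9 pos [ 0.5388 -0.0058  0.2313] cradle [ 0.0007 -0.06    0.2313] F [ 0.1  0.1 -0.4] gap 0.0001 gf 0.0 q7 -0.45 R [[0.391, 0.92, 0.0], [0.92, -0.391, -0.0], [0.0, 0.0, -1.0]]
scene -1 155 y -0.094 0.103 z at ymin/max 0.065 0.036 zmax 0.269
scene 1 119 y -0.087 0.089 z at ymin/max 0.064 0.045 zmax 0.269
side -1 68 y -0.102 0.087 z at ymin/max 0.067 0.043 zmax 0.269
side 1 77 y -0.099 0.091 z at ymin/max 0.061 0.042 zmax 0.269
t 17.0 pos [ 0.5388 -0.0058  0.2313] cradle [ 0.0007 -0.06    0.2313] F [ 0.1 -0.1 -0.4] gap 0.0002 gf 0.0 q7 -0.45 R [[0.391, 0.92, 0.0], [0.92, -0.391, -0.0], [0.0, 0.0, -1.0]]
turn rv [ 0.0001 -0.     -0.0004]
shift tool [ 0.215  -0.0007  0.1883] t 17.0 gap 0.0002
block 4412 [0.1 0.5] [50.  83.4] 0.2 0.0576
stop 1060 [ -0.6 -53.7] [56.  20.8] 0.0 0.0556
jaw 2201 [-0.5 62.2] [38.8 53.6] 89.9 0.0479
loop 0
grip 320 [-0.0007 -0.0645  0.1222] [-0.0087 -0.0721  0.0899] [ 0.0074 -0.0584  0.128 ]
```

View pics/w5.png

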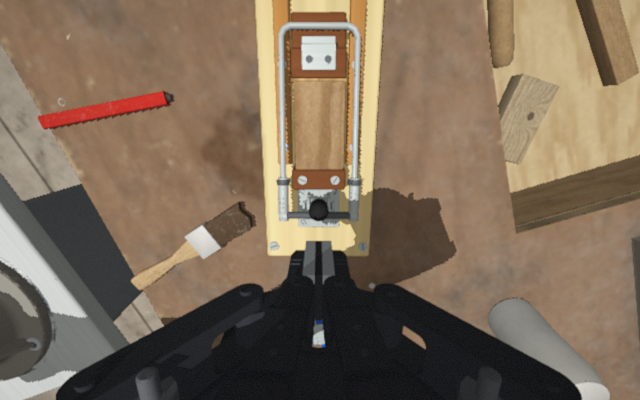

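The wrist view shows the loop lying level around the block, its bar at (320,27), behind the catch plate at (320,50); the lever is still near upright at (318,207). Next the lever.

move_arm(plan=[[[0.03, -0.0007, 0], [0, 0, 0], 0.0], [[0, 0, 0], [0, 0, 0], 0.0], [[0, 0, 0.05], [0, 0, 0], 0.0], [[0, 0, 0.05], [0, 0, 0], 0.0], [[0, 0, 0.015], [0, 0, 0], 0.0], [[0, 0, 0], [0, 0, 0], 0.0], [[-0.012, 0, 0], [0, 0, 0], 0.0], [[-0.012, 0, -0.002], [0, 0, 0], 0.0], [[-0.012, 0, -0.003], [0, 0, 0], 0.0], [[-0.011, 0, -0.002], [0, 0, 0], 0.0]])

```text
time_s: 18.3
position: [0.5333, -0.0195, 0.125]
tcp_rot: [[0.391, 0.92, 0.006], [0.92, -0.391, 0.004], [0.006, 0.004, -1.0]]
force: [3.1, 5.6, -4.0]
finger_gap: -0.0002
grasp_force: 3.2
```

```bash
python3 bar.py scene side; python3 look.py wrist w6.png
```

```text
t 18.3 pos [ 0.5333 -0.0195  0.125 ] cradle [ 0.001  -0.0748  0.125 ] F [ 3.1  5.6 -4. ] gap -0.0002 gf 3.2 q7 -0.4 R [[0.391, 0.92, 0.006], [0.92, -0.391, 0.004], [0.006, 0.004, -1.0]]
scene -1 383 y -0.105 0.084 z at ymin/max 0.063 0.037 zmax 0.27
scene 1 150 y -0.098 0.084 z at ymin/max 0.054 0.038 zmax 0.194
side -1 220 y -0.107 0.083 z at ymin/max 0.059 0.041 zmax 0.27
side 1 229 y -0.109 0.086 z at ymin/max 0.06 0.038 zmax 0.269
t 18.4 pos [ 0.5326 -0.0211  0.125 ] cradle [ 0.001  -0.0765  0.125 ] F [ 1.4  3.4 -0.1] gap 0.0002 gf 1.5 q7 -0.4 R [[0.392, 0.92, 0.004], [0.92, -0.392, 0.002], [0.003, 0.003, -1.0]]
turn rv [ 0.0034 -0.0035 -0.0018]
shift tool [ 0.2315 -0.001   0.082 ] t 18.4 gap 0.0002
block 11216 [-0.   0.4] [50.  83.4] 0.0 0.0576
stop 2642 [  0.2 -54.2] [69.5 23.3] 0.2 0.0556
jaw 2936 [-0.6 52.1] [54.  19.7] 0.4 0.0478
loop 0
grip 838 [-0.0004 -0.0707  0.1245] [-0.0141 -0.1037  0.1089] [ 0.0131 -0.0654  0.135 ]
```

move_arm(plan=[[[-0.009, 0, 0.001], [0, 0, 0], 0.0], [[-0.009, 0, 0.002], [0, 0, 0], 0.0], [[-0.01, 0, 0.004], [0, 0, 0], 0.0], [[-0.008, 0, 0.004], [0, 0, 0], 0.0], [[-0.007, 0, 0.005], [0, 0, 0], 0.0], [[-0.006, 0, 0.007], [0, 0, 0], 0.0], [[-0.005, 0, 0.007], [0, 0, 0], 0.0], [[-0.005, 0, 0.007], [0, 0, 0], 0.0], [[0, 0, 0], [0, 0, 0], 0.0], [[0, 0, 0], [0, 0, 0], 0.0]])

```text
time_s: 19.7
position: [0.5091, -0.0768, 0.0873]
tcp_rot: [[0.392, 0.92, 0.002], [0.92, -0.392, -0.002], [-0.001, 0.002, -1.0]]
force: [0.6, -2.2, 4.8]
finger_gap: 0.0
grasp_force: 2.1
```

```bash
python3 bar.py scene side; python3 look.py wrist w7.png
```

```text
t 19.7 pos [ 0.5091 -0.0768  0.0873] cradle [ 0.0011 -0.137   0.0873] F [ 0.6 -2.2  4.8] gap 0.0 gf 2.1 q7 -0.28 R [[0.392, 0.92, 0.002], [0.92, -0.392, -0.002], [-0.001, 0.002, -1.0]]
scene -1 138 y -0.12 0.081 z at ymin/max 0.236 0.044 zmax 0.267
scene 1 38 y -0.116 0.076 z at ymin/max 0.04 0.04 zmax 0.045
side -1 77 y -0.12 0.071 z at ymin/max 0.041 0.042 zmax 0.046
side 1 71 y -0.12 0.044 z at ymin/max 0.041 0.041 zmax 0.046
t 19.8 pos [ 0.5091 -0.0765  0.0871] cradle [ 0.001  -0.1367  0.0871] F [ 0.7 -1.6  6.1] gap 0.0001 gf 2.4 q7 -0.28 R [[0.391, 0.92, 0.002], [0.92, -0.391, -0.001], [-0.001, 0.002, -1.0]]
turn rv [ 0.002   0.0005 -0.0008]
shift tool [ 0.2917 -0.001   0.0441] t 19.8 gap 0.0001
block 6990 [  0.2 -27.6] [27.6 50.1] 89.9 0.0576
stop 5316 [ -0.6 -53.6] [56.5 22.2] 0.0 0.0556
loop 15269
[-0.     -0.119   0.1622]
grip 38 [-0.001  -0.1198  0.1345] [-0.0164 -0.12    0.1334] [ 0.0148 -0.1194  0.135 ]
```

View pics/w7.png

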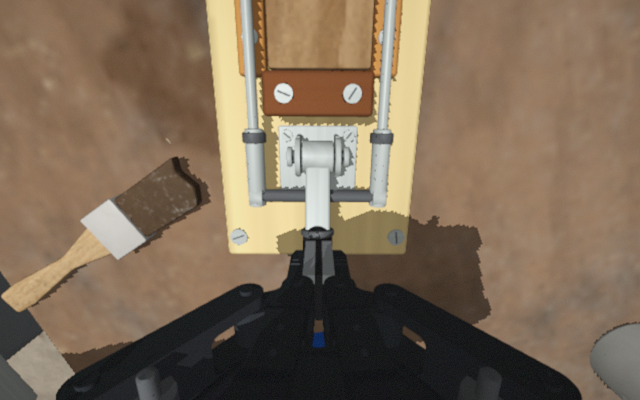

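The lever is now low, pointing back under the fingertips at (318,240), with the shaft behind the pivot at (318,195) and both arms straight. I'll press it the rest of the way down.

move_arm(plan=[[[-0.0025, 0, 0.006], [0, 0, 0], 0.0], [[-0.0025, 0, 0.006], [0, 0, 0], 0.0], [[0, 0, 0.004], [0, 0, 0], 0.0], [[0, 0, 0.003], [0, 0, 0], 0.0], [[0, 0, 0], [0, 0, 0], 0.0], [[0, 0, 0], [0, 0, 0], 0.0], [[0, 0, 0], [0, 0, 0], 0.0], [[0, 0, 0], [0, 0, 0], 0.0], [[0, 0, 0], [0, 0, 0], 0.0], [[0, 0, 0], [0, 0, 0], 0.0]])

```text
time_s: 21.1
position: [0.5078, -0.0811, 0.0742]
tcp_rot: [[0.392, 0.92, 0.001], [0.92, -0.392, 0.0], [0.001, 0.001, -1.0]]
force: [-14.5, 1.7, 55.3]
finger_gap: -0.0
grasp_force: 26.7
```

move_arm(plan=[[[0, 0, -0.01], [0, 0, 0], 0.0], [[0, 0, -0.03], [0, 0, 0], 0.0], [[0, 0, -0.06], [0, 0, 0], 0.0], [[0, 0, -0.06], [0, 0, 0], 0.0], [[0, 0, -0.05], [0, 0, 0], 0.0], [[0, 0, 0], [0, 0, 0], 0.0], [[0, 0, 0], [0, 0, 0], 0.0], [[0, 0, 0], [0, 0, 0], 0.0], [[0, 0, 0], [0, 0, 0], 0.0], [[0, 0, 0], [0, 0, 0], 0.0]])

```text
time_s: 22.35
position: [0.5061, -0.08, 0.2766]
tcp_rot: [[0.391, 0.92, -0.001], [0.92, -0.391, 0.0], [-0.001, -0.001, -1.0]]
force: [0.7, -0.6, -0.3]
finger_gap: -0.0001
grasp_force: 0.0
```

```bash
python3 bar.py scene side; python3 look.py wrist w8.png; python3 - <<'E'
import cv2
b=cv2.imread('pics/side_b.png')[140:250,260:370]; a=cv2.imread('pics/scene_b.png')[170:260,230:370]
cv2.imwrite('pics/mix2.png',cv2.hconcat([cv2.resize(a,(400,260)),cv2.resize(b,(260,260))]))
w=cv2.imread('pics/w8.png'); cv2.imwrite('pics/mix3.png',cv2.vconcat([cv2.resize(w,(660,300)),cv2.imread('pics/mix2.png')]))
E
```

```text
t 22.35 pos [ 0.5061 -0.08    0.2766] cradle [-0.0004 -0.1411  0.2766] F [ 0.7 -0.6 -0.3] gap -0.0001 gf 0.0 q7 -0.31 R [[0.391, 0.92, -0.001], [0.92, -0.391, 0.0], [-0.001, -0.001, -1.0]]
scene -1 76 y -0.108 0.08 z at ymin/max 0.043 0.038 zmax 0.06
scene 1 24 y -0.114 0.076 z at ymin/max 0.041 0.041 zmax 0.044
side -1 34 y -0.114 0.075 z at ymin/max 0.041 0.041 zmax 0.042
side 1 40 y -0.114 0.075 z at ymin/max 0.041 0.038 zmax 0.043
t 22.45 pos [ 0.5064 -0.0801  0.277 ] cradle [-1.00e-04 -1.41e-01  2.77e-01] F [ 0.1 -0.2  0.1] gap -0.0001 gf 0.0 q7 -0.31 R [[0.391, 0.92, -0.001], [0.92, -0.391, -0.0], [-0.0, -0.0, -1.0]]
turn rv [-0.0005  0.0002 -0.0005]
shift tool [2.96e-01 1.00e-04 2.34e-01] t 22.45 gap -0.0001
block 4125 [0.5 0.4] [83.1 49.9] 89.7 0.0577
stop 1075 [ -0.4 -53.9] [22.2 55.3] 90.0 0.0557
loop 2333
[-0.0017 -0.136   0.2956]
```

View pics/mix3.png

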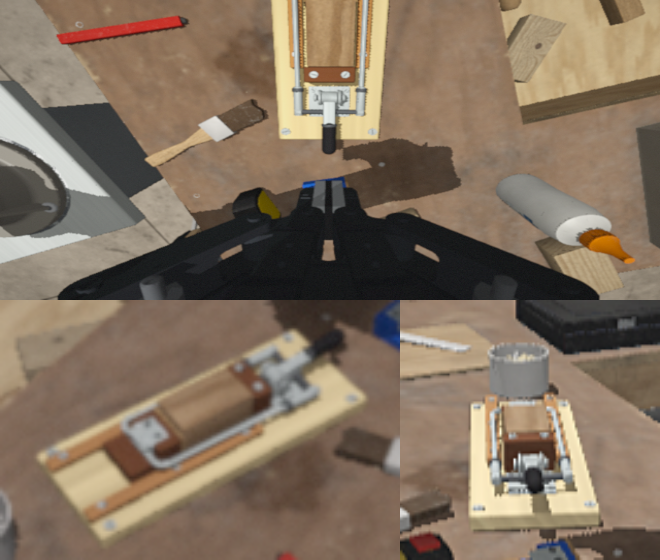

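The lever lies shut to the rear, the loop is straight with its bar tucked behind the catch plate (lower left, about (150,430)), the block is home against the stop, and the arm is clear.

```bash
python3 -c "
from plant import arm; print(arm.hand_in())"
```

```text
the job is handed in; nothing more can be done
None
```

The hardwood block is clamped in the cradle, home against the stop, with the loop hooked behind the catch and the lever thrown down to its shut position; I handed the job in at about 22.5 s without disturbing anything else. The last press on the lever read 55 N at the wrist, with the fingertips against its end stop.

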